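Turn the drained ramekin mouth up

ROBOT

A 6-joint arm with a two-finger parallel gripper is mounted at the origin on a cart in front of the work surface, level with it; the furniture and walls round the work are solid. World frame = base frame: x ahead of the robot, y to its left, z up, the work surface at z = 0. Lengths are in m, angles in rad, forces in N, time in s.
With the tool pointing down it reaches from about 0.3 to 0.875 m from the base axis. Payload 6.4 kg.
Tool frame: the origin (TCP) lies on the centre line of the jaws, within the pads' length; the fingertips stand 14 mm ahead of it and the grasp point (between the pads) lies 5 mm behind it; z points along the fingers, y is the direction in which the jaws open and shut (so a half turn about z gives the same grasp; the last joint's range is limited). The gripper opens to 85 mm and grips with 20 to 120 N. Pads are 22 mm wide; open, the fingers measure 114 mm over their backs; the gripper's body (76 mm by 85 mm) begins 54 mm behind the grasp point. The pads swing forward as they close: fully open they stand 13 mm farther back than shut.
Start: joints at [-1.317, 0.181, 1.607, -0, 1.354, -0.206], TCP at [0.255, -0.515, 0.245] pointing down, gripper open.
Joint ranges: [-2.99, 2.99], [-0.89, 2.07], [0.3, 2.58], [-1.14, 4.28], [0, 2.63], [-3.12, 3.12]. Speed limits (rad/s): [2.57, 2.57, 3.01, 3.14, 3.14, 3.14].

INTERFACE

Orientations are given as a unit quaternion [w, x, y, z].
In Python, from bench import * gives the robot as it stands.
- The arm moves only by the tool servo_tool, never from a script. Its argument "plan" is a list that holds one entry, the list of rows, each a list of 5 numbers: the shift along the world's x, y, z in m, then the turn about the world's z in rad, then the gripper command: -1 is shut, 1 is fully open, values between are in proportion. In form: [[[tx, ty, tz, roll, claw], ...]]. A call has 1 to 8 rows; each row shifts and turns the commanded pose from where the row before left it; what a row does not reach is not made up. A row lasts 1/10 s, in which the tool goes at most 50 mm and 8.59 degrees, less where a joint would pass 70% of its speed; a pose out of reach is approached as far as the arm can. A call with a gripper value outside its range is refused whole. The fingers move at their own pace and stop on an object; the grip force is fixed at half the most. Time passes only in rows, so rows that do not move let the fingers close. It gives the time, the measured TCP pose, the force and the opening at its end, in the units of the state.
- get_obs(): the state, without advancing time (a new reading comes with each control period).
- camera(name): name is "scene" or "side" or "wrist"; returns a dict with "img" (384x512x3 uint8, blue, green, red), "camera_matrix" (3x3 intrinsics, pixels), "k1" (the pictures are not rectified: a ray, as slopes to the right and down, at radius r is drawn at 1 + k1 r^2 times it, then the intrinsics apply), "rvec" (rotation vector, rad) and "tvec" (3), from world to camera coordinates, as OpenCV has them. Camera axes: x right, y down, z forward; pixel columns grow to the right and rows downward; lengths in m; the calibration is good to about 2 mm. A picture is of the moment at which its call begins. There is no depth.
- hand_in(): hands the job in, once; it reports no verdict.
Trained networks look in a picture, given as the dict that the camera call returned (one of the last four; its "shot" number tells which), for a name from the list of things; names that differ only in an ending like _2 or _b are one class to them, and where a whole thing is asked for, a point or a joint stands for the part that bears it (a point fixed in the world has none). Each returns a list of dicts, best first, with "conf" (0 to 1); they miss things now and then, are a little off and sometimes report something else, mostly with a low value. They report only what shows in the picture. A call takes as long as a camera call. They do not tell look-alikes from the thing itself.
- trace(picture, thing): "mask" (384x512 bool, what is visible of it) and "rect" ([left, top, right, bottom] as shares, 0 to 1, of the picture: columns of its width, rows of its height, round what is visible of it).
- pinpoint(picture, thing): "centre" ([row, column] as shares, 0 to 1, of the picture: columns of its width, rows of its height: a listed point, or the origin of a listed thing).
The state is a dict: "time_s": time; "q": joint angles; "dq": joint speeds; "joint_efforts": joint torques, N m; "eef_pos": TCP position; "eef_rot": TCP orientation; "wrist_force": force on the tool from outside, world axes, zero at the start; "torque": the same for the moment, N m; "opening": opening from 0.0 (shut) to 1.0 (fully open).
Only numpy, scipy, OpenCV 4.12 (cv2) and the standard library are available. Lean on these libraries where they do the work, as an engineer would, in place of code of your own. Each camera call takes 0.05 s, during which the arm holds its last target.

TASK

One of the two small steel pots on the steel riser was left upside down to drain. Pick that pot up, turn it over in the air, and set it down mouth up on top of the riser, standing flat on its base, then let go. Leave the other steel pot and the lidded dip tub on the riser where they are.

Things in the scene. Friction and masses are not known exactly. Their poses are not given: they have to be found in the camera images.
- pot: The steel pot that stands mouth down at the start: plain round tapered ramekin, empty, about 0.11 kg, 52 mm high, outer diameter 50 mm at the closed base, 66 mm at the open rim. Origin: centre of the base's underside; z runs from base to mouth: down at the start, up when done. It stands on the riser, 38 to 52 mm behind its front edge, near its left or its right end, 37 to 53 mm from that end.
- pot_mid (a point): The middle of that pot: on its axis, halfway up (26 mm from base and from rim). The outer diameter there is about 58 mm.
- riser: Bent-sheet stainless riser, fixed: a flat top 160 mm deep (x) by 360 mm long (y), its upper face 100 mm above the worktop, on two end panels. The worktop beyond its ends holds only things under 62 mm high. Origin: on the worktop under the centre of the top; z up, x points away from the robot (front edge at x = -80 mm), y along its length.
- other_pot: The same kind of steel pot, standing mouth up near the other end of the riser, about 270 mm away. Origin: centre of its underside, z up. Bystander.
- dip_tub: Small lidded plastic dip tub, 66 x 73 x 37 mm, standing on the riser between the two pots, about 135 mm from each. Origin: about the centre of its underside, z up. Bystander.
Mind the look-alikes: they are no part of the job. What is shaped like the pot but purple is not meant.

How it is judged:
On the way:
1. the upside-down pot is picked up clear of the riser (z of pot_mid in the frame of riser above 0.146 m and contact force between the fingers and pot above 0.3 N), for 0.2 s.
At the end, for the whole second after the job is handed in: The pot that was upside down stands mouth up on top of the riser, its axis within 10 degrees of vertical, its middle 26 mm (within 8 mm) above the riser's top and over the top's 160 x 360 mm, at rest and let go (angle between pot's own z axis and vertical below 0.17 rad and z of pot_mid in the frame of riser between 0.118 and 0.134 m and x of pot_mid in the frame of riser between -0.08 and 0.08 m and y of pot_mid in the frame of riser between -0.18 and 0.18 m and linear speed of pot below 0.02 m/s and angular speed of pot below 0.2 rad/s); the robot touches nothing.
It fails at once if the other steel pot is moved by more than 25 mm or tipped over (distance of other_pot from where it was at the start of the episode above 0.025 m or angle between other_pot's own z axis and vertical above 0.4 rad).
It fails at once if the dip tub is moved by more than 25 mm or tipped over (distance of dip_tub from where it was at the start of the episode above 0.025 m or angle between dip_tub's own z axis and vertical above 0.4 rad).
It also fails if it takes over 48 s, if anything falls off the work surface, if the arm or the gripper's body presses on something with over 40 N, if the wrist force passes 120 N, or if a joint passes its speed limit or range.

## Working session

There is one attempt and no reset: what is moved stays moved. The work goes in short steps, Python scripts to look and compute and a tool call to move; the robot and the scene stay as the last step left them, time stands still between calls to the robot, and variables do not carry over. Pictures are saved under pics/ and viewed, and the job is handed in when it is done.

Besides the shell and the picture viewer there is one more tool, called after ">>>" by a JSON object that holds its "fn" and its "kwargs". servo_tool: Moves the arm, as the interface text tells. Its arguments: {"type":"object","properties":{"plan":{"type":"array"}},"required":["plan"]}

```bash
ls -la; mkdir -p pics; python3 - <<'E'
from bench import *
import cv2
o=get_obs()
print(o)
for n in ["scene","side","wrist"]:
    c=camera(n); cv2.imwrite(f"pics/{n}0.png",c["img"])
    print(n,c["camera_matrix"],c["k1"],c["rvec"],c["tvec"])
    for t in ["pot","other_pot","dip_tub","riser"]:
        print(t,[(r["conf"],r["rect"]) for r in trace(c,t)])
        print("  ",pinpoint(c,t))
    print("pot_mid",pinpoint(c,"pot_mid"))
E
```

```text
total 12
drwxr-xr-x  3 agent agent 4096 Dec  7 06:47 .
drwxr-xr-x 23 root  root  4096 Dec  7 06:47 ..
drwxr-xr-x  2 agent agent 4096 Dec  7 06:47 pics
{'time_s': 0.0, 'q': array([-1.31732465e+00,  1.81539805e-01,  1.60800638e+00,  2.38612307e-07,
        1.35376921e+00, -2.06302867e-01]), 'dq': array([-0.00080381, -0.00054521,  0.00115071, -0.0002451 , -0.00017869,
       -0.00184613]), 'joint_efforts': array([ 1.16133670e-03, -4.44878161e+01, -3.51331401e+01, -2.08940000e-04,
        9.22381558e-03, -2.83332355e-05]), 'eef_pos': array([ 0.25503544, -0.5147679 ,  0.2443856 ]), 'eef_rot': array([-8.61135951e-04,  9.73691733e-01,  2.27867653e-01, -2.01966276e-05]), 'wrist_force': array([-0.36327846, -0.14292243, -0.09543595]), 'torque': array([-0.00699213,  0.05012792,  0.04664703]), 'opening': 1.000388502440719}
scene [[371.8793708    0.         258.88641103]
 [  0.         371.8793708  188.11475039]
 [  0.           0.           1.        ]] 0.007641965218728985 [ 1.9056335  -0.6133898   0.43476906] [-0.34676237  0.23251893  0.58494293]
pot [(0.75, [0.4412, 0.4081, 0.4916, 0.4805]), 
[... 1060 characters left out ...]
other_pot [(0.78, [0.5404, 0.3523, 0.5848, 0.4349])]
   []
dip_tub [(0.61, [0.4816, 0.4349, 0.5371, 0.5167])]
   [{'centre': [0.4917, 0.5127], 'conf': 0.75}]
riser [(0.93, [0.3561, 0.3677, 0.6016, 0.7255])]
   [{'centre': [0.569, 0.4832], 'conf': 0.58}]
pot_mid [{'centre': [0.5789, 0.4566], 'conf': 0.94}, {'centre': [0.5677, 0.6197], 'conf': 0.85}, {'centre': [0.7526, 0.3951], 'conf': 0.55}]
wrist [[272.0512132    0.         254.40940004]
 [  0.         272.0512132  194.62143678]
 [  0.           0.           1.        ]] -0.027873998105030554 [-2.44522598  1.51760495  0.22703485] [-0.576506   -0.0392617   0.37982737]
pot []
   []
other_pot []
   []
dip_tub []
   []
riser []
   []
pot_mid []
```

View pics/scene0.png

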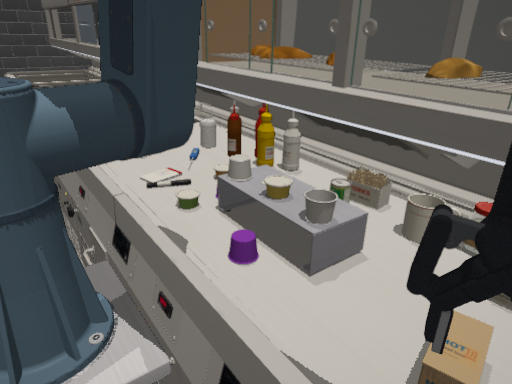

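View pics/side0.png

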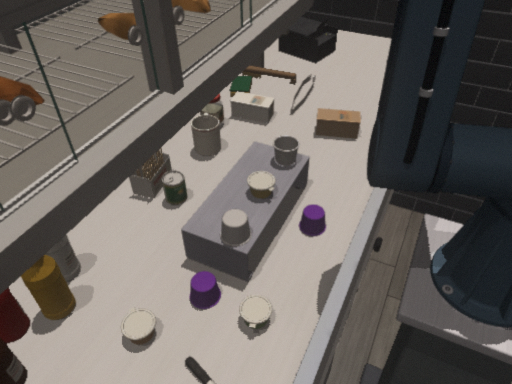

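```bash
python3 - <<'E'
import cv2
a=cv2.imread("pics/scene0.png")[130:290,190:400]; cv2.imwrite("pics/scene0z.png",cv2.resize(a,None,fx=3.6,fy=3.6,interpolation=cv2.INTER_CUBIC))
a=cv2.imread("pics/side0.png")[120:320,170:360]; cv2.imwrite("pics/side0z.png",cv2.resize(a,None,fx=3,fy=3,interpolation=cv2.INTER_CUBIC))
E
```

```text
(no output)
```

View pics/scene0z.png

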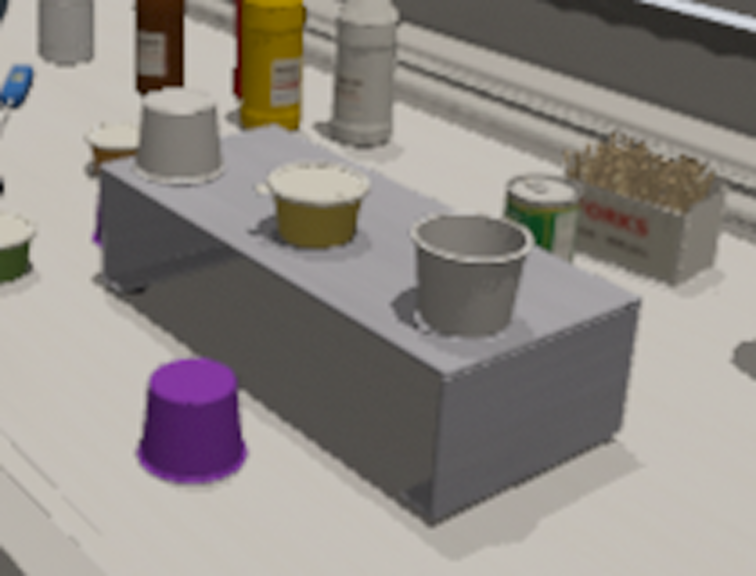

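View pics/side0z.png

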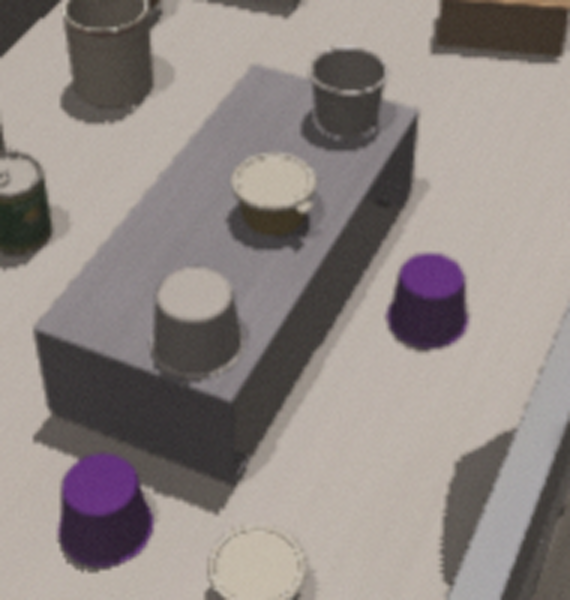

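```bash
cat > h.py <<'E'
import numpy as np, cv2
from bench import *
from scipy.optimize import least_squares
def proj(c,P):
    P=np.asarray(P,float).reshape(-1,3)
    d=np.array([c["k1"],0,0,0,0.])
    return cv2.projectPoints(P,np.asarray(c["rvec"],float),np.asarray(c["tvec"],float),np.asarray(c["camera_matrix"],float),d)[0].reshape(-1,2)
def ray(c,uv):
    n=cv2.undistortPoints(np.array([[uv]],float),c["camera_matrix"],np.array([c["k1"],0,0,0,0.]))[0,0]
    R=cv2.Rodrigues(np.asarray(c["rvec"],float))[0]; t=np.asarray(c["tvec"],float).ravel()
    return -R.T@t, R.T@np.array([n[0],n[1],1.])
def onz(c,uv,z):
    o,d=ray(c,uv); return o+d*(z-o[2])/d[2]
E
python3 - <<'E'
from h import *
cs,cd=camera("scene"),camera("side")
L=[(-.08,.18),(-.08,-.18),(.08,-.18),(.08,.18)] #FL FR BR BL
S=np.array([(218.6,176.7),(313.1,234.7),(366.9,213),(266.4,165.3)])
D=np.array([(247.3,254),(308.7,157.3),(255,142.3),(182.7,229.3)])
def pts(p,z=.1):
    a=p[2];return [(p[0]+np.cos(a)*x-np.sin(a)*y,p[1]+np.sin(a)*x+np.cos(a)*y,z) for x,y in L]
for z in(.1,):
  f=lambda p:np.r_[(proj(cs,pts(p))-S).ravel(),(proj(cd,pts(p))-D).ravel()]
  r=least_squares(f,[.6,0,0]);print(r.x,np.round(r.fun,1)); 
p=r.x;a=p[2]
for c,uv,n in((cs,(239,158),'scene'),(cd,(235,219),'side')):
    print(n,"pot base top z.152:",onz(c,uv,.152))
np.save("riser.npy",p)
# contour fit of the pot
th=np.linspace(0,2*np.pi,60,endpoint=False)
def sil(c,x,y,z0=.1,inv=True):
    rb,rt=(.033,.025) if inv else (.025,.033)
    P=np.r_[[(x+rb*np.cos(t),y+rb*np.sin(t),z0) for t in th],[(x+rt*np.cos(t),y+rt*np.sin(t),z0+.052) for t in th]]
    h=cv2.convexHull(proj(c,P).astype(np.float32))
    m=np.zeros((384,512),np.uint8);cv2.fillPoly(m,[np.int32(np.round(h*16))],1,shift=4);return m>0,h
R=lambda m:m
for c,n in((cs,'scene'),(cd,'side')):
    guess=onz(c,(239,158) if n=='scene' else (235,219),.152)[:2]
    for t in trace(c,"pot"):
        m=t["mask"];ys,xs=np.nonzero(m)
        best=None
        g=proj(c,[(*guess,.126)])[0]
        if np.hypot(xs.mean()-g[0],ys.mean()-g[1])>15: continue
        for dx in np.arange(-.02,.021,.002):
            for dy in np.arange(-.02,.021,.002):
                s=sil(c,guess[0]+dx,guess[1]+dy)[0]
                iou=(s&m).sum()/(s|m).sum()
                if best is None or iou>best[0]:best=(iou,guess[0]+dx,guess[1]+dy)
        print(n,"mask",t["conf"],best)
        w=np.array(best[1:])-p[:2]; print(" in riser",np.cos(a)*w[0]+np.sin(a)*w[1],-np.sin(a)*w[0]+np.cos(a)*w[1])
# listing of neighbours
for z,nm,uv in((0.05,'purple1',(244,240)),(.037,'greenlid',(188,195))):
    print(nm,onz(cs,uv,z))
for z,nm,uv in((0.05,'purpleA',(314,212)),(.05,'purpleB',(204,282)),(.037,'lidC',(256,307)),(.037,'lidD',(139,322))):
    print(nm,onz(cd,uv,z))
for n,c in(('scene',cs),('side',cd)):
    im=c["img"].copy()
    for q in proj(c,pts(p)): cv2.circle(im,tuple(np.int32(np.round(q))),2,(0,0,255),-1)
    cv2.imwrite(f"pics/{n}1.png",im)
E
```

```text
[ 0.5372515   0.04558339 -0.00748197] [-2.4 -1.6 -0.4 -1.3  0.9 -0.9 -1.  -1.3  0.2 -0.7  2.  -1.7  0.1 -2.2
 -1.6 -0.9]
scene pot base top z.152: [0.49941152 0.18118636 0.152     ]
side pot base top z.152: [0.5011935 0.1949609 0.152    ]
scene mask 0.73 (np.float64(0.8466557911908646), np.float64(0.5034115205244125), np.float64(0.18918636197093094))
 in riser -0.03491345316777966 0.14334576088352208
side mask 0.67 (np.float64(0.9442231075697212), np.float64(0.505193501312777), np.float64(0.1909608951113474))
 in riser -0.033144799132788456 0.14513357695377246
purple1 [ 0.38277407 -0.01241919  0.05      ]
greenlid [0.40172398 0.2809077  0.037     ]
purpleA [0.39082755 0.00809406 0.05      ]
purpleB [0.5251636  0.29474647 0.05      ]
lidC [0.40716503 0.29483576 0.037     ]
lidD [0.59632366 0.41919727 0.037     ]
```

>>> {"fn": "servo_tool", "kwargs": {"plan": [[[0.015,0.044,0.005,-0.06,1],[0.015,0.044,0.005,-0.06,1],[0.015,0.044,0,-0.06,1],[0.015,0.044,0,-0.06,1],[0.015,0.044,0,-0.06,1],[0.015,0.044,0,-0.06,1],[0.015,0.044,0,-0.06,1],[0.015,0.044,0,-0.046,1]]]}}

```text
time_s: 2.5
eef_pos: [0.3754, -0.1616, 0.2556]
eef_rot: [0.0, 1.0, -0.005, 0.0]
wrist_force: [0.0, 0.7, 0.5]
opening: 0.997
```

>>> {"fn": "servo_tool", "kwargs": {"plan": [[[0.015,0.044,0,0,1],[0.015,0.044,0,0,1],[0.015,0.044,0,0,1],[0.015,0.044,0,0,1],[0.015,0.044,0,0,1],[0.015,0.044,0,0,1],[0.015,0.044,0,0,1],[0,0,0,0,1]]]}}

```text
time_s: 3.3
eef_pos: [0.4808, 0.1494, 0.2553]
eef_rot: [-0.001, 1.0, -0.0, 0.0]
wrist_force: [-0.7, -0.7, 0.5]
opening: 0.997
```

>>> {"fn": "servo_tool", "kwargs": {"plan": [[[0.012,0.02,0,0,1],[0.011,0.02,0,0,1],[0,0,0,0,1],[0,0,0,0,1]]]}}

```text
time_s: 3.7
eef_pos: [0.5029, 0.1843, 0.255]
eef_rot: [0.0, 1.0, -0.003, -0.0]
wrist_force: [0.7, -0.7, -0.0]
opening: 1.002
```

```bash
python3 - <<'E'
from h import *
c=camera("wrist");cv2.imwrite("pics/w1.png",c["img"]);
th=np.linspace(0,2*np.pi,40,endpoint=False)
im=c["img"].copy()
for r,z in((.033,.1),(.025,.152)):
    q=proj(c,[(.504+r*np.cos(t),.190+r*np.sin(t),z) for t in th]);cv2.polylines(im,[np.int32(q)],True,(0,0,255))
for L in [((.457,.0),(.457,.226)),((.457,.226),(.617,.226))]:
    q=proj(c,[(*L[0],.1),(*L[1],.1)]);cv2.line(im,*[tuple(map(int,k)) for k in q],(0,255,0))
cv2.imwrite("pics/w1o.png",im);print(get_obs()["eef_pos"])
E
```

```text
[0.50282708 0.18403038 0.25510795]
```

View pics/w1.png

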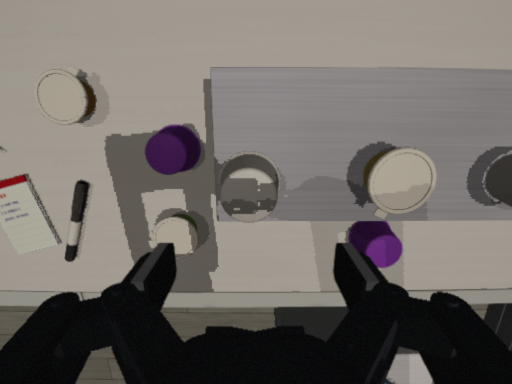

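View pics/w1o.png

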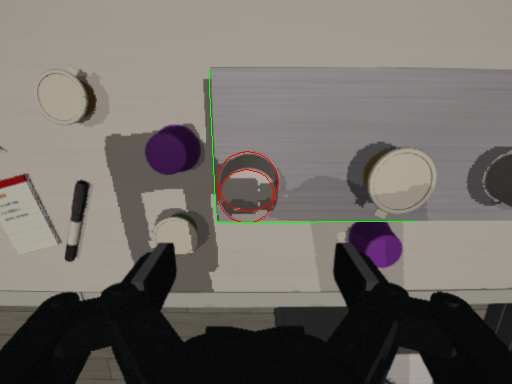

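>>> {"fn": "servo_tool", "kwargs": {"plan": [[[0.001,0.004,-0.035,0,1],[0,0,-0.04,0,1],[0,0,-0.03,0,1],[0,0,-0.02,0,1],[0,0,-0.01,0,1],[0,0,0,0,1]]]}}

```text
time_s: 4.35
eef_pos: [0.5032, 0.1878, 0.1193]
eef_rot: [0.0, 1.0, -0.004, -0.001]
wrist_force: [0.1, 0.4, 0.0]
opening: 1.0
```

```bash
python3 - <<'E'
from h import *
for n in("side","scene"):
    c=camera(n);
    u=proj(c,[(.504,.19,.126)])[0].astype(int)
    a=c["img"][max(0,u[1]-60):u[1]+60,max(0,u[0]-70):u[0]+70]
    cv2.imwrite(f"pics/{n}2.png",cv2.resize(a,None,fx=4,fy=4,interpolation=cv2.INTER_CUBIC))
E
```

```text
(no output)
```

View pics/side2.png

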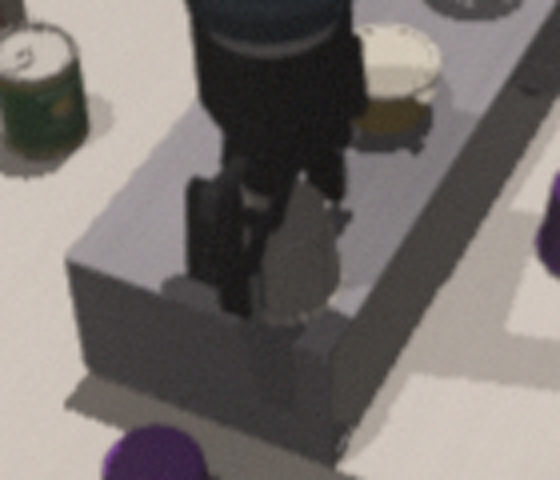

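View pics/scene2.png

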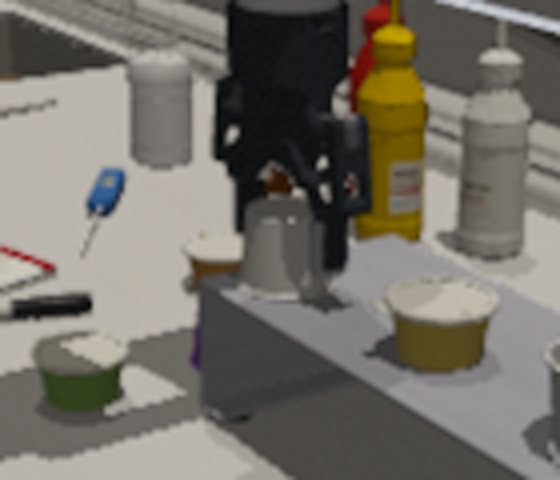

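```bash
python3 - <<'E'
from h import *
c=camera("side")
import pickle; pickle.dump({k:c[k] for k in("camera_matrix","k1","rvec","tvec")},open("side.pkl","wb"))
u=proj(c,[(.504,.19,.126)])[0].astype(int)
for z in(.12,.105):
  for x in(.492,.503,.514):
    print(x,z,(proj(c,[(x,.188+.0425,z),(x,.188+.057,z)])-[u[0]-70,u[1]-60])*4)
print((proj(c,[(.504-.033,.19,.1),(.504+.033,.19,.1),(.504,.19,.1)])-[u[0]-70,u[1]-60])*4)
E
```

```text
0.492 0.12 [[265.97448193 311.85554414]
 [252.2270977  331.92171193]]
0.503 0.12 [[246.77122724 304.84200515]
 [232.85987292 324.74701322]]
0.514 0.12 [[227.72027254 297.88717071]
 [213.64765922 317.63322334]]
0.492 0.105 [[267.39486293 331.30660962]
 [253.82189177 351.36300735]]
0.503 0.105 [[248.40631907 324.29470367]
 [234.67287719 344.19171812]]
0.514 0.105 [[229.56687    317.34112135]
 [215.67558818 337.08091686]]
[[339.74668685 296.74292974]
 [229.30408191 257.35569108]
 [283.89099036 276.81253718]]
```

>>> {"fn": "servo_tool", "kwargs": {"plan": [[[0,0.001,-0.005,0,1],[0,0,0,0,0.4],[0,0,0,0,0.2],[0,0,0,0,-1],[0,0,0,0,-1],[0,0,0,0,-1],[0,0,0,0,-1]]]}}

```text
time_s: 5.2
eef_pos: [0.5045, 0.19, 0.1166]
eef_rot: [-0.0, 1.0, -0.003, 0.0]
wrist_force: [-3.1, -1.1, 7.6]
opening: 0.713
```

>>> {"fn": "servo_tool", "kwargs": {"plan": [[[0,0,0.01,0,-1],[0,0,0.02,0,-1],[0,0,0.03,0,-1],[0,0,0.02,0,-1],[0,0,0,0,-1],[0,0,0,0,-1]]]}}

```text
time_s: 5.8
eef_pos: [0.5042, 0.1897, 0.1954]
eef_rot: [-0.0, 1.0, -0.003, 0.0]
wrist_force: [-0.1, -0.1, -1.0]
opening: 0.712
```

```bash
cat > look.py <<'E'
from h import *
import sys
tag=sys.argv[1]
e=get_obs()["eef_pos"]
out=[]
for n in("side","scene"):
    c=camera(n);
    u=proj(c,[e])[0].astype(int)
    x0,y0=max(0,u[0]-45),max(0,u[1]-40)
    a=c["img"][y0:y0+100,x0:x0+90]
    out.append(cv2.resize(a,(396,440),interpolation=cv2.INTER_CUBIC))
cv2.imwrite(f"pics/l{tag}.png",np.hstack(out)); print(get_obs()["time_s"],e)
E
python3 look.py 3
```

```text
5.9 [0.50416602 0.18974559 0.19539816]
```

View pics/l3.png

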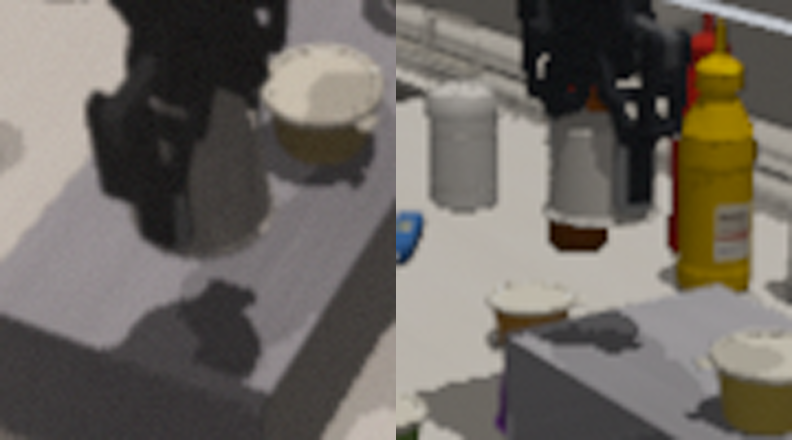

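>>> {"fn": "servo_tool", "kwargs": {"plan": [[[-0.03,-0.012,0,0,-1],[-0.037,-0.013,0,0,-1],[0,0,-0.03,0,-1],[0,0,-0.03,0,-1],[0,0,-0.01,0,-1],[0,0,-0.01,0,-1],[0,0,-0.005,0,-1]]]}}

```text
time_s: 6.6
eef_pos: [0.436, 0.1647, 0.11]
eef_rot: [0.0, 1.0, -0.003, -0.002]
wrist_force: [-12.3, -0.3, 14.6]
opening: 0.707
```

```bash
python3 look.py 4
```

```text
6.7 [0.43596413 0.1647107  0.10999775]
```

View pics/l4.png

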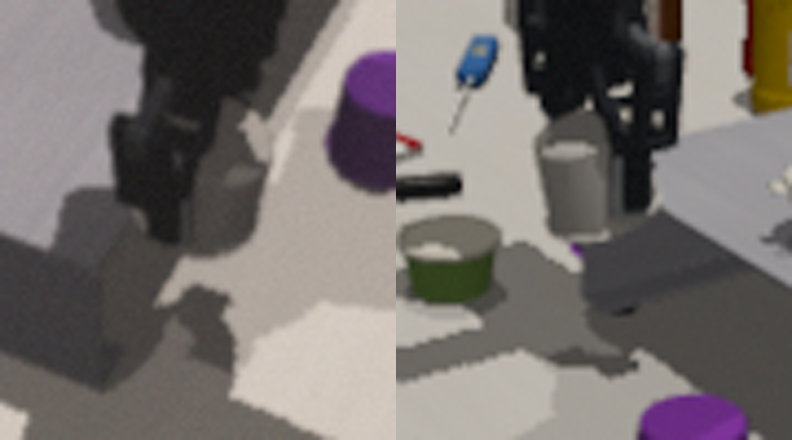

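>>> {"fn": "servo_tool", "kwargs": {"plan": [[[0,0,-0.005,0,-1],[0,0,-0.005,0,-1],[0,0,-0.005,0,-1],[0,0,-0.005,0,-1]]]}}

```text
time_s: 7.1
eef_pos: [0.4374, 0.1652, 0.0912]
eef_rot: [-0.0, 1.0, -0.003, -0.0]
wrist_force: [-6.0, 0.6, 8.0]
opening: 0.71
```

```bash
python3 look.py 5
```

```text
7.2 [0.43739273 0.16521554 0.09116669]
```

View pics/l5.png

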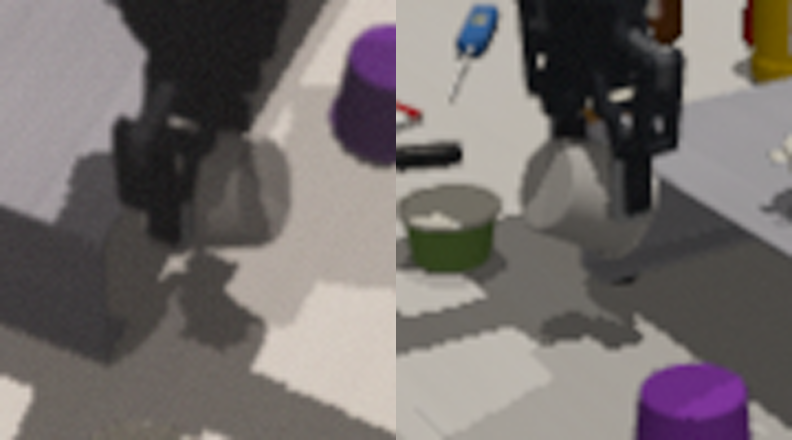

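>>> {"fn": "servo_tool", "kwargs": {"plan": [[[0,0,-0.005,0,-1],[0,0,-0.005,0,-1],[0.001,0,-0.005,0,-1],[0.002,0,0,0,-1],[0.002,0,0,0,-1]]]}}

```text
time_s: 7.7
eef_pos: [0.4424, 0.1648, 0.0753]
eef_rot: [0.0, 1.0, -0.003, -0.0]
wrist_force: [-1.0, -0.2, -3.6]
opening: 0.704
```

```bash
python3 look.py 6
```

```text
7.8 [0.44243158 0.16477745 0.07526545]
```

View pics/l6.png

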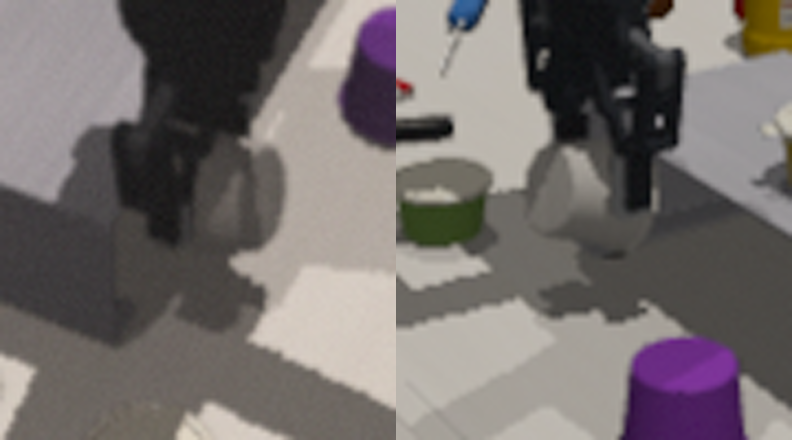

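>>> {"fn": "servo_tool", "kwargs": {"plan": [[[0.0015,0,-0.001,0,-1],[0.0015,0,0,0,-1],[0,0,0,0,-1]]]}}

```text
time_s: 8.1
eef_pos: [0.4458, 0.1647, 0.0746]
eef_rot: [-0.0, 1.0, -0.003, 0.0]
wrist_force: [1.1, 0.1, -1.7]
opening: 0.705
```

```bash
python3 look.py 7
```

```text
8.2 [0.44580771 0.16469286 0.07456939]
```

View pics/l7.png

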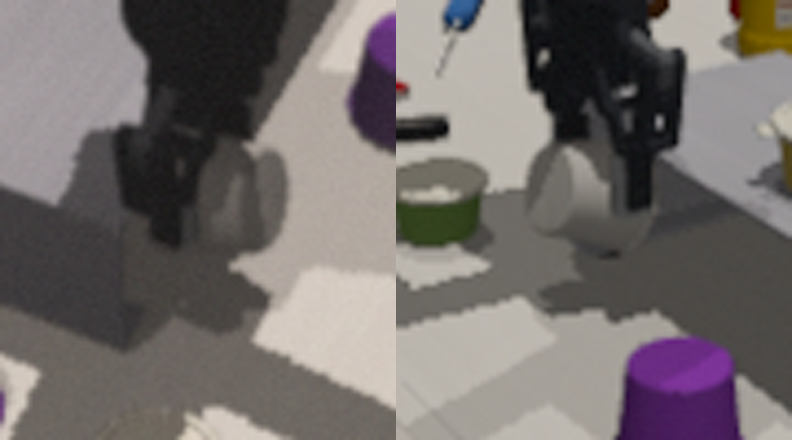

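>>> {"fn": "servo_tool", "kwargs": {"plan": [[[-0.02,0,0,0,-1],[-0.02,0,0,0,-1],[0,0,0.03,0,-1],[0,0,0.04,0,-1],[0,0,0.03,0,-1],[0,0,0,0,-1]]]}}

```text
time_s: 8.8
eef_pos: [0.4084, 0.1652, 0.179]
eef_rot: [-0.001, 1.0, -0.003, 0.005]
wrist_force: [1.5, 0.2, -1.0]
opening: 0.707
```

```bash
python3 look.py 8; python3 - <<'E'
from h import *
c=camera("wrist"); cv2.imwrite("pics/w8.png",c["img"])
E
```

```text
8.9 [0.40843212 0.16516974 0.17900698]
```

View pics/l8.png

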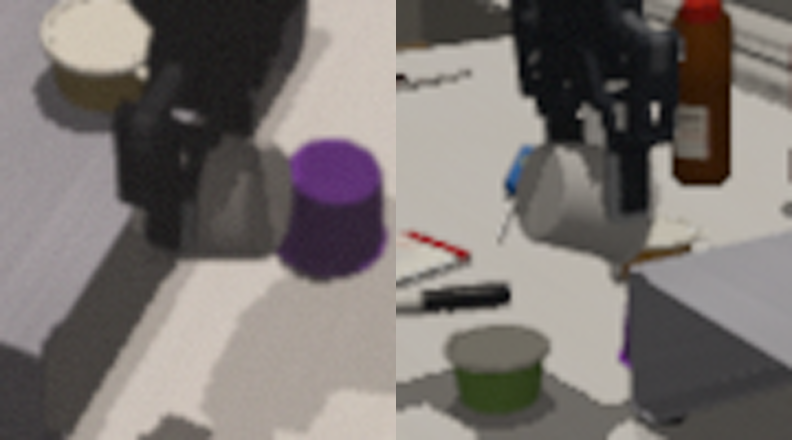

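View pics/w8.png

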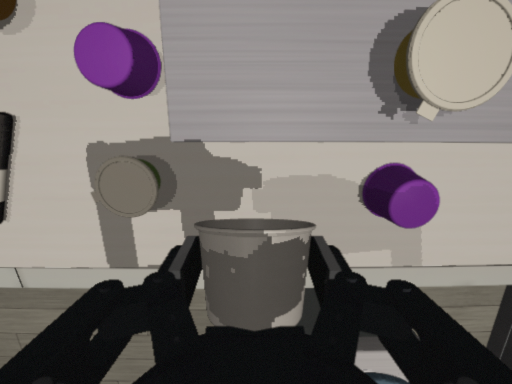

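```bash
python3 - <<'E'
from h import *
c=camera("wrist"); e=get_obs()["eef_pos"]
def pts(p):
    x,y,z,t=p  # rim centre, t=elevation of mouth dir
    m=np.array([np.cos(t),0,np.sin(t)])
    rc=np.array([x,y,z]); bc=rc-.052*m; up=np.array([-np.sin(t),0,np.cos(t)])
    a=np.linspace(0,2*np.pi,90)
    ring=lambda C,r:proj(c,[C+r*(np.cos(k)*np.array([0,1,0])+np.sin(k)*up) for k in a])
    A=ring(rc,.033);B=ring(bc,.025)
    return A,B
def f(p):
    A,B=pts(p)
    return np.r_[A[:,0].min()-194,A[:,0].max()-316,A[:,1].min()-218,A[:,1].max()-234,B[:,0].min()-207,B[:,0].max()-303]
r=least_squares(f,[e[0]+.017,e[1],e[2],0.],diff_step=1e-4)
print(e,r.x-np.r_[e,0],np.degrees(r.x[3]),r.fun)
A,B=pts(r.x);im=c["img"].copy();cv2.polylines(im,[np.int32(A)],True,(0,0,255));cv2.polylines(im,[np.int32(B)],True,(0,255,0))
cv2.imwrite("pics/w9.png",cv2.resize(im[180:384,130:380],None,fx=3,fy=2.9))
E
```

```text
[0.40423054 0.16457735 0.17304722] [ 0.01670282 -0.00152206 -0.00565123 -0.29106565] -16.676833102878334 [-1.57350938  0.99172899  0.56110833 -0.36574271  2.01808801 -1.41800268]
```

View pics/w9.png

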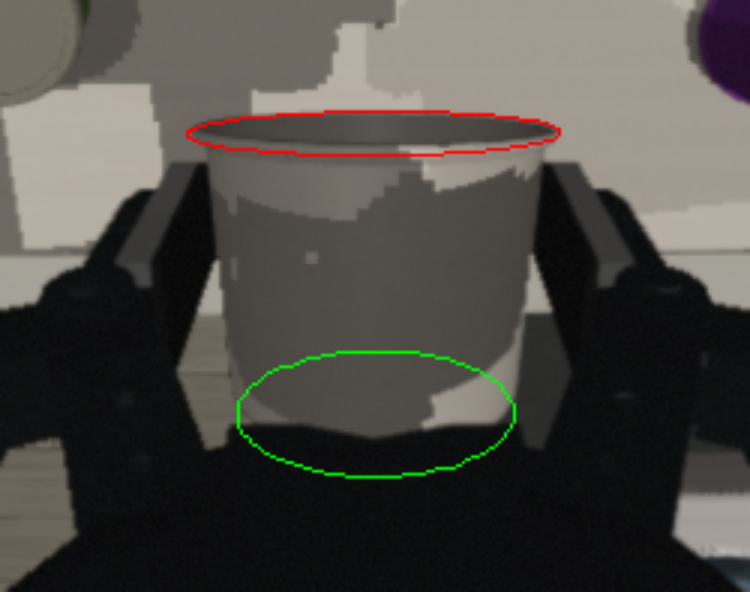

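>>> {"fn": "servo_tool", "kwargs": {"plan": [[[0,0,-0.03,0,-1],[0,0,-0.035,0,-1],[0,0,-0.028,0,-1],[0.016,0,0,0,-1],[0.01,0,0,0,-1],[0.006,0,0,0,-1],[0.004,0,0,0,-1],[0.002,0,0.003,0,-1]]]}}

```text
time_s: 9.8
eef_pos: [0.4367, 0.1645, 0.0809]
eef_rot: [0.001, 1.0, -0.003, -0.007]
wrist_force: [-13.8, 0.0, -9.7]
opening: 0.698
```

```bash
python3 look.py 10
```

```text
9.9 [0.43673574 0.16446821 0.08086862]
```

View pics/l10.png

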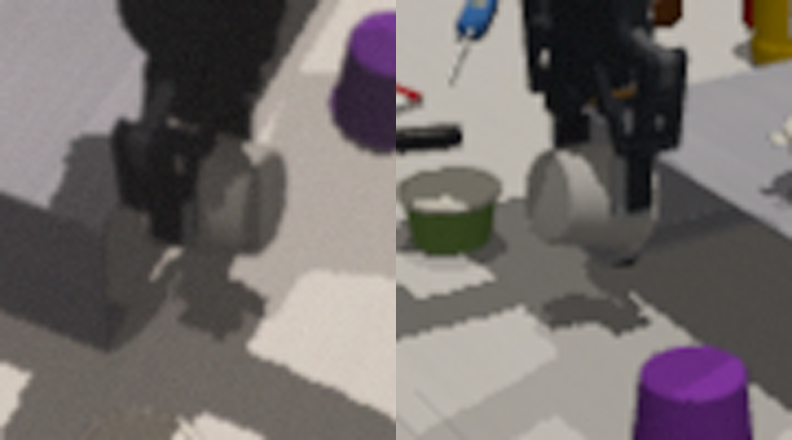

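>>> {"fn": "servo_tool", "kwargs": {"plan": [[[0.002,0,0.002,0,-1],[0.002,0,0.002,0,-1],[0.002,0,0.002,0,-1],[0,0,0,0,-1]]]}}

```text
time_s: 10.3
eef_pos: [0.4401, 0.1645, 0.086]
eef_rot: [0.001, 1.0, -0.003, -0.01]
wrist_force: [-18.0, -0.3, -7.0]
opening: 0.707
```

```bash
python3 look.py 11
```

```text
10.4 [0.44011204 0.16447054 0.08597033]
```

View pics/l11.png

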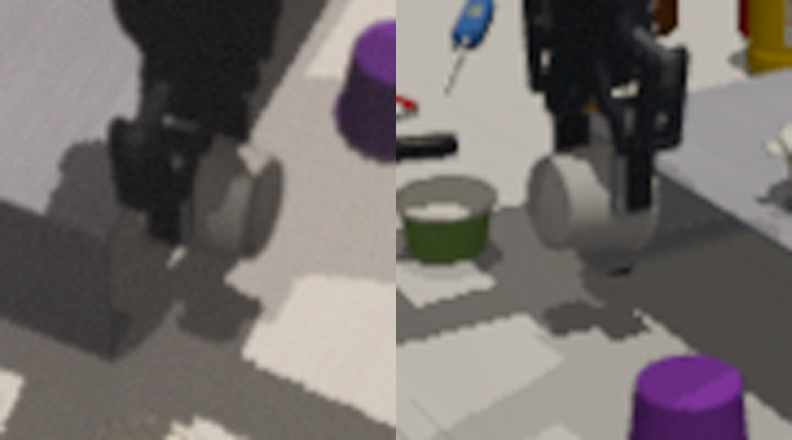

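>>> {"fn": "servo_tool", "kwargs": {"plan": [[[0.001,0,-0.004,0,-1],[0.001,0,-0.004,0,-1],[0.002,0,-0.003,0,-1],[0.002,0,0,0,-1],[0,0,0,0,-1]]]}}

```text
time_s: 10.9
eef_pos: [0.4481, 0.1647, 0.077]
eef_rot: [0.001, 1.0, -0.003, -0.008]
wrist_force: [-20.3, -0.4, 5.4]
opening: 0.699
```

```bash
python3 look.py 12
```

```text
11.0 [0.44805224 0.16474833 0.07699108]
```

View pics/l12.png

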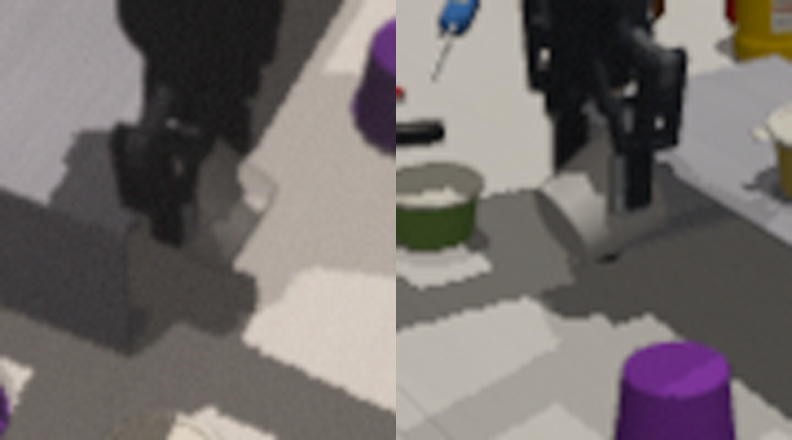

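>>> {"fn": "servo_tool", "kwargs": {"plan": [[[-0.02,0,0,0,-1],[-0.03,0,0,0,-1],[0,0,0.03,0,-1],[0,0,0.04,0,-1],[0,0,0.03,0,-1],[0,0,0,0,-1]]]}}

```text
time_s: 11.6
eef_pos: [0.4086, 0.1652, 0.1843]
eef_rot: [-0.001, 1.0, -0.003, 0.005]
wrist_force: [0.5, -0.4, -1.2]
opening: 0.697
```

```bash
python3 look.py 13; python3 - <<'E'
from h import *
c=camera("wrist"); cv2.imwrite("pics/w13.png",c["img"])
E
```

```text
11.7 [0.40856991 0.16522219 0.18428331]
```

View pics/l13.png

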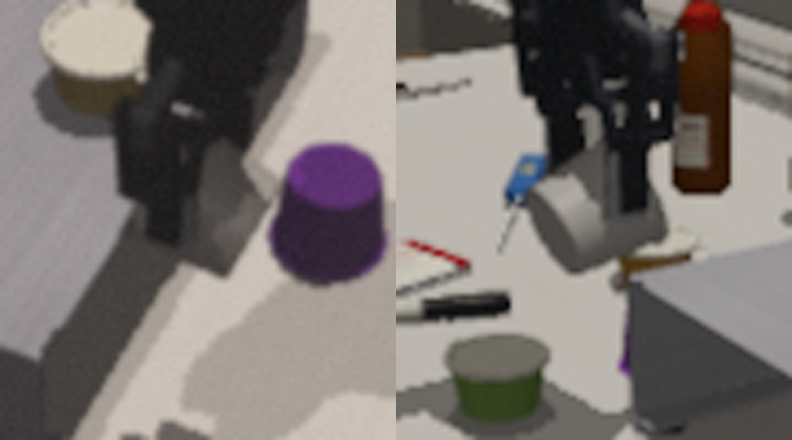

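View pics/w13.png

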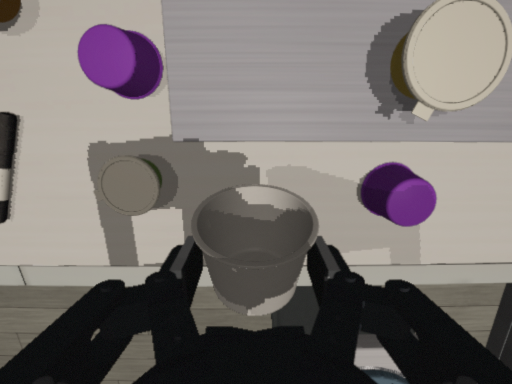

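Mouth now points up and forward (wrist view: rim ellipse about columns 193–317, rows 187–258). I'll fit the tilt.

```bash
cat > fit.py <<'E'
from h import *
import sys
# args: left right top bottom of the rim ellipse in wrist picture
L,R,T,B=map(float,sys.argv[1:5])
c=camera("wrist"); e=get_obs()["eef_pos"]
cv2.imwrite("pics/wfit.png",c["img"])
def ring(p,off,r):
    x,y,z,t=p; m=np.array([np.cos(t),0,np.sin(t)]);up=np.array([-np.sin(t),0,np.cos(t)])
    C=np.array([x,y,z])-off*m
    return proj(c,[C+r*(np.cos(k)*np.array([0,1,0])+np.sin(k)*up) for k in np.linspace(0,2*np.pi,180)])
def f(p):
    A=ring(p,0,.033)
    return np.r_[A[:,0].min()-L,A[:,0].max()-R,A[:,1].min()-T,A[:,1].max()-B]
for t0 in (.3,1.2):
    r=least_squares(f,[e[0]+.017,e[1],e[2]+.02,t0],diff_step=1e-4)
    print(get_obs()["time_s"],e,"rim centre rel",np.round(r.x[:3]-e,4),"mouth elev",np.degrees(r.x[3]),np.round(r.fun,1))
    im=c["img"].copy()
    for A,k in((ring(r.x,0,.033),(0,0,255)),(ring(r.x,.052,.025),(0,255,0))): cv2.polylines(im,[np.int32(A)],True,k)
    cv2.imwrite(f"pics/wf_{sys.argv[5]}_{t0}.png",cv2.resize(im[150:384,130:380],None,fx=3,fy=2.5))
E
python3 fit.py 193 317 187 258 13
```

```text
11.8 [0.4043589  0.16458187 0.17815804] rim centre rel [ 0.0213 -0.0017 -0.0068] mouth elev 12.490792599091524 [-0.  0.  0.  0.]
11.8 [0.4043589  0.16458187 0.17815804] rim centre rel [ 0.0149 -0.0017 -0.0041] mouth elev 121.71941036602253 [ 0. -0.  0.  0.]
```

View pics/wf_13_0.3.png

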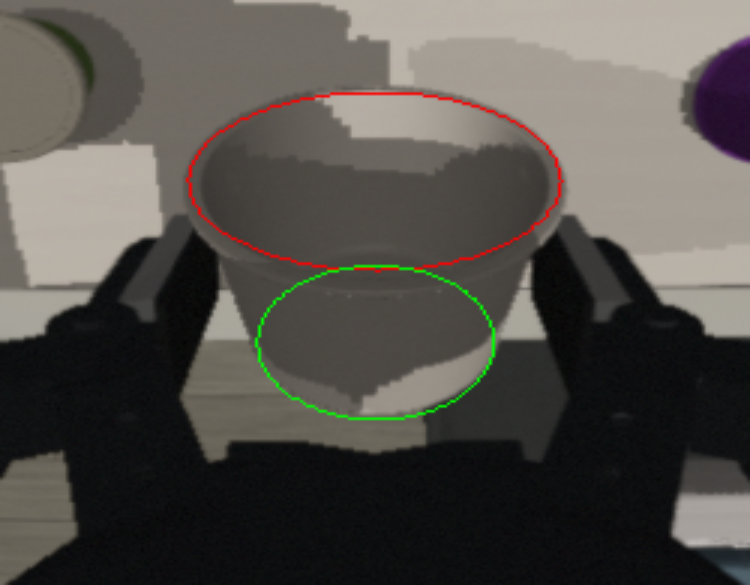

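>>> {"fn": "servo_tool", "kwargs": {"plan": [[[0.016,0,-0.008,0,-1],[0.015,0,-0.01,0,-1],[0,0,-0.01,0,-1],[0,0,-0.008,0,-1],[-0.001,0,-0.006,0,-1],[-0.002,0,-0.006,0,-1],[-0.002,0,-0.006,0,-1]]]}}

```text
time_s: 12.5
eef_pos: [0.4258, 0.1645, 0.1279]
eef_rot: [0.001, 1.0, -0.002, -0.006]
wrist_force: [-43.6, -8.4, 59.0]
opening: 0.694
```

```bash
python3 look.py 14
```

```text
12.6 [0.4258151  0.16453657 0.12792935]
```

View pics/l14.png

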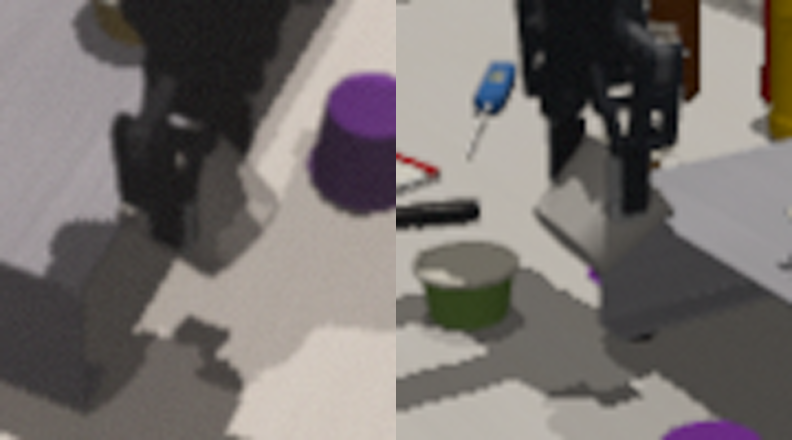

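>>> {"fn": "servo_tool", "kwargs": {"plan": [[[-0.008,0,0.004,0,-1],[-0.01,0,0.01,0,-1],[-0.008,0,0.02,0,-1],[0,0,0.02,0,-1],[0,0,0,0,-1],[0,0,0,0,-1]]]}}

```text
time_s: 13.2
eef_pos: [0.4049, 0.1648, 0.1788]
eef_rot: [-0.0, 1.0, -0.003, 0.0]
wrist_force: [-0.6, -0.3, -1.5]
opening: 0.694
```

```bash
python3 look.py 15; python3 - <<'E'
from h import *
c=camera("wrist"); cv2.imwrite("pics/w15.png",c["img"][150:384,130:380].repeat(2,0).repeat(2,1))
E
```

```text
13.3 [0.40485582 0.16475283 0.17882986]
```

View pics/l15.png

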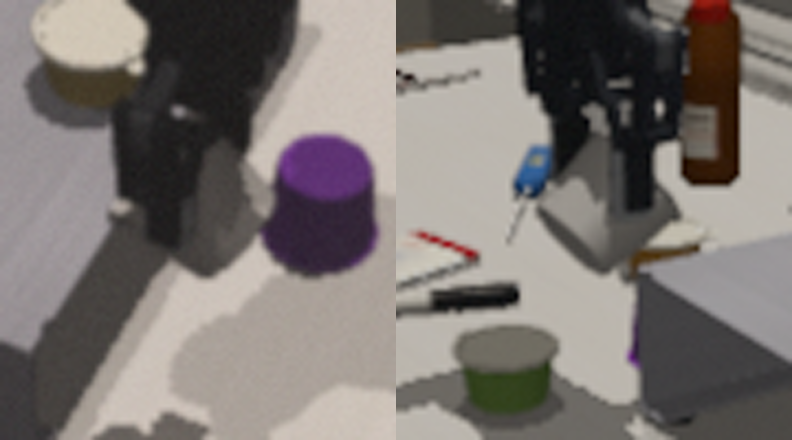

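View pics/w15.png

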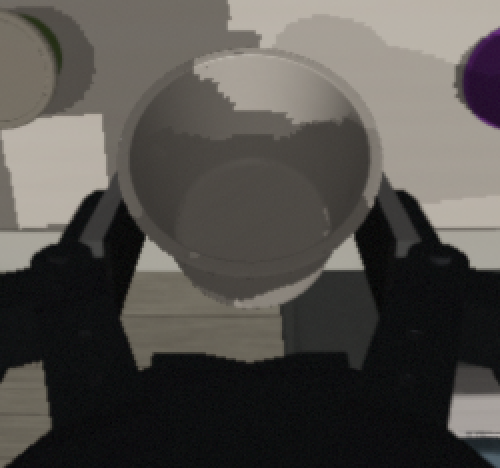

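```bash
python3 fit.py 188.5 321.5 174 288.5 15
```

```text
13.4 [0.40438764 0.16458907 0.17801444] rim centre rel [ 0.0214 -0.0017  0.0038] mouth elev 34.74731096401658 [ 0.  0. -0. -0.]
13.4 [0.40438764 0.16458907 0.17801444] rim centre rel [ 0.0151 -0.0017  0.0068] mouth elev 95.9985392185911 [ 0. -0.  0.  0.]
```

View pics/wf_15_0.3.png

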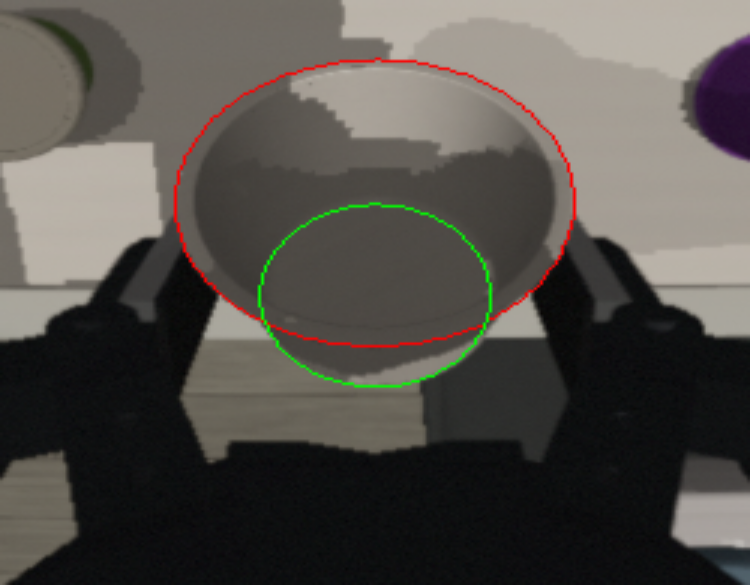

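>>> {"fn": "servo_tool", "kwargs": {"plan": [[[0.016,0,-0.01,0,-1],[0,0,-0.02,0,-1],[0,0,-0.01,0,-1],[0,0,-0.006,0,-1],[0,0,-0.006,0,-1],[0,0,-0.004,0,-1]]]}}

```text
time_s: 14.0
eef_pos: [0.4193, 0.1647, 0.1235]
eef_rot: [0.0, 1.0, -0.003, -0.003]
wrist_force: [-22.3, -3.8, 23.8]
opening: 0.697
```

```bash
python3 look.py 16
```

```text
14.1 [0.41925255 0.16473331 0.12352174]
```

View pics/l16.png

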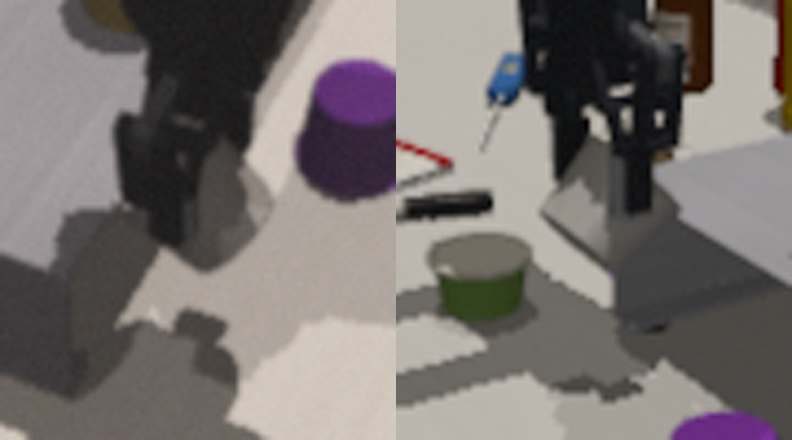

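Rotating steadily, 33 N. Continue lowering.

>>> {"fn": "servo_tool", "kwargs": {"plan": [[[0,0,-0.004,0,-1],[0,0,-0.004,0,-1],[0,0,-0.003,0,-1],[0,0,-0.003,0,-1]]]}}

```text
time_s: 14.5
eef_pos: [0.4122, 0.1645, 0.1076]
eef_rot: [0.001, 1.0, -0.002, -0.01]
wrist_force: [-35.2, -4.3, 24.1]
opening: 0.697
```

```bash
python3 look.py 17
```

```text
14.6 [0.41215375 0.1645362  0.10757324]
```

View pics/l17.png

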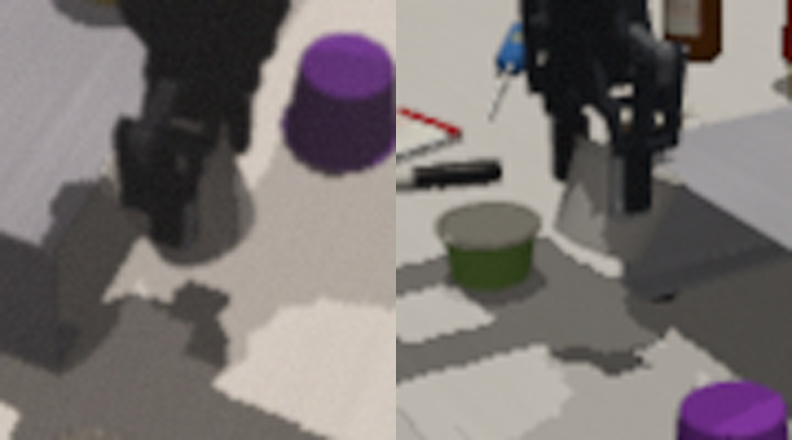

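>>> {"fn": "servo_tool", "kwargs": {"plan": [[[-0.012,0,0,0,-1],[-0.008,0,0.01,0,-1],[0,0,0.03,0,-1],[0,0,0.035,0,-1],[0,0,0,0,-1],[0,0,0,0,-1]]]}}

```text
time_s: 15.2
eef_pos: [0.402, 0.1648, 0.1852]
eef_rot: [-0.0, 1.0, -0.003, 0.002]
wrist_force: [-0.6, 0.2, -0.8]
opening: 0.694
```

```bash
python3 look.py 18; python3 - <<'E'
from h import *
c=camera("wrist"); cv2.imwrite("pics/w18.png",c["img"][120:384,130:380].repeat(2,0).repeat(2,1))
E
```

```text
15.3 [0.40195927 0.16484513 0.18523966]
```

View pics/l18.png

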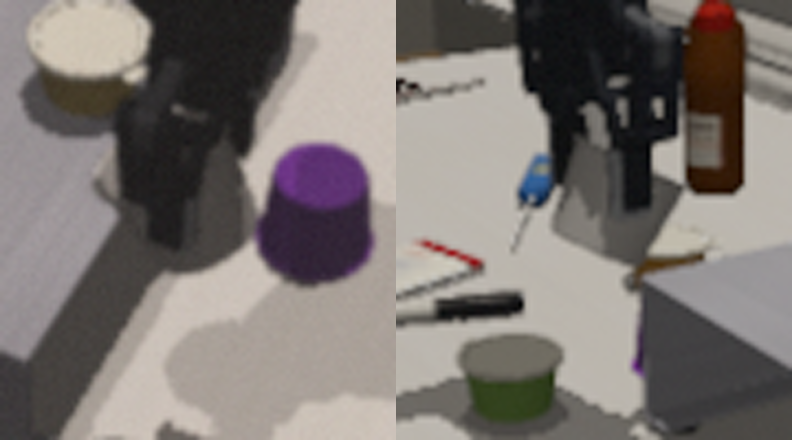

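View pics/w18.png

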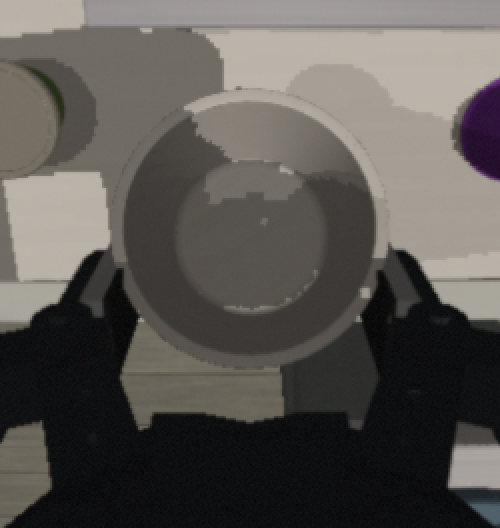

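```bash
python3 fit.py 185 325 164 304.5 18
```

```text
15.4 [0.40029591 0.16459233 0.18301491] rim centre rel [ 0.0214 -0.0017  0.0125] mouth elev 59.2591710536478 [ 0. -0.  0. -0.]
15.4 [0.40029591 0.16459233 0.18301491] rim centre rel [ 0.0199 -0.0017  0.0132] mouth elev 70.56187145302377 [-0.  0.  0. -0.]
```

View pics/wf_18_0.3.png

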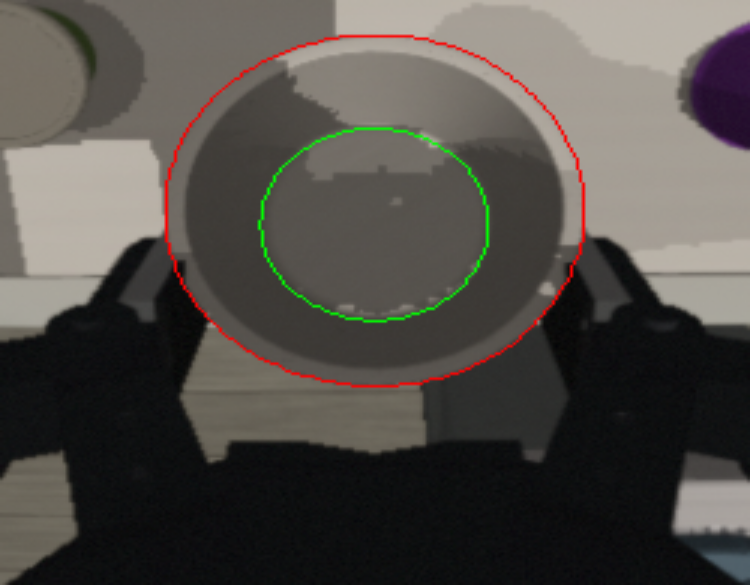

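View pics/wf_18_1.2.png

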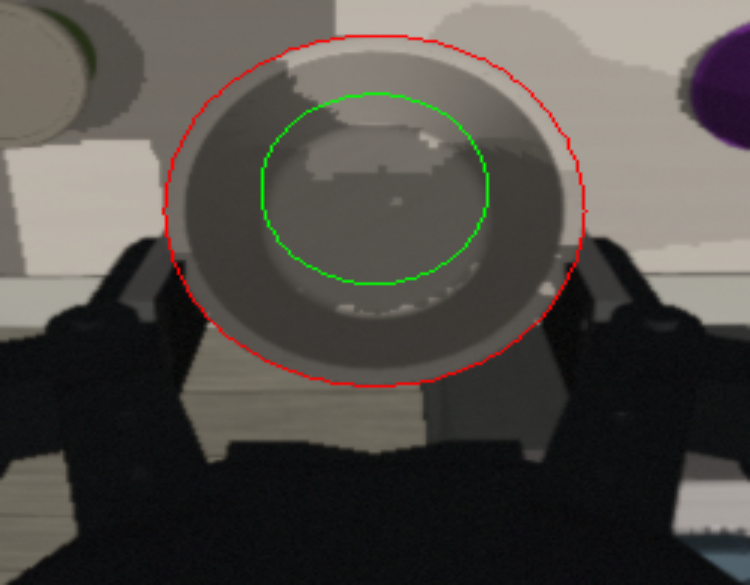

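>>> {"fn": "servo_tool", "kwargs": {"plan": [[[0.03,0.005,0,0,-1],[0.04,0.005,0,0,-1],[0.035,0.005,0,0,-1],[0,0,-0.02,0,-1],[0,0,-0.014,0,-1],[0,0,-0.003,0,-1],[0,0,-0.003,0,-1],[0,0,0,0,-1]]]}}

```text
time_s: 16.2
eef_pos: [0.5066, 0.1796, 0.1462]
eef_rot: [0.0, 1.0, -0.003, 0.001]
wrist_force: [-4.5, -2.5, 18.0]
opening: 0.697
```

```bash
python3 look.py 19
```

```text
16.3 [0.50660378 0.17955111 0.1462309 ]
```

View pics/l19.png

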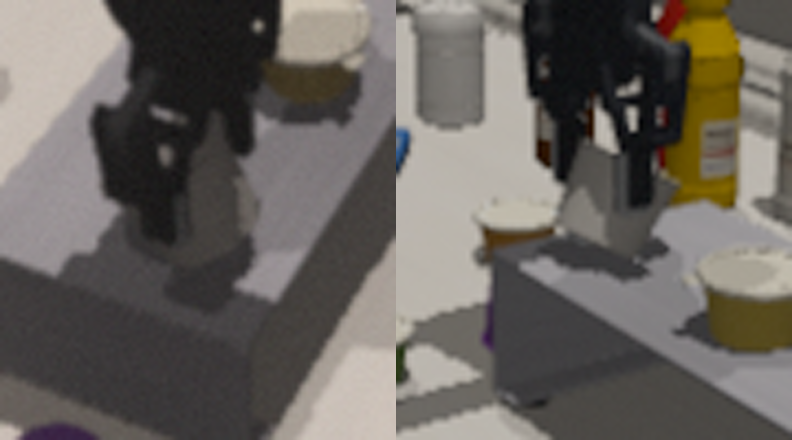

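>>> {"fn": "servo_tool", "kwargs": {"plan": [[[0,0,-0.002,0,-1],[0,0,-0.002,0,-1],[0,0,-0.002,0,-1],[0,0,0,0,-1]]]}}

```text
time_s: 16.7
eef_pos: [0.5107, 0.1796, 0.1458]
eef_rot: [0.0, 1.0, -0.003, 0.006]
wrist_force: [-8.3, -4.1, 44.5]
opening: 0.694
```

```bash
python3 look.py 20; python3 - <<'E'
from h import *
c=camera("wrist"); cv2.imwrite("pics/w20.png",c["img"][120:384,130:380].repeat(2,0).repeat(2,1))
E
```

```text
16.8 [0.51070275 0.17963789 0.14582042]
```

View pics/l20.png

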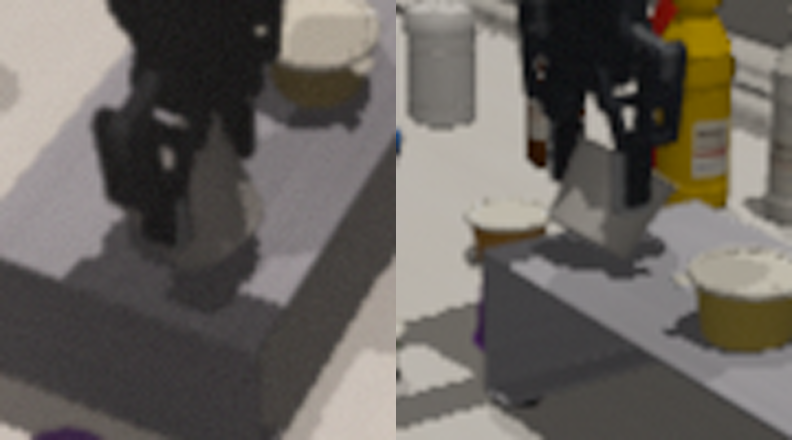

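View pics/w20.png

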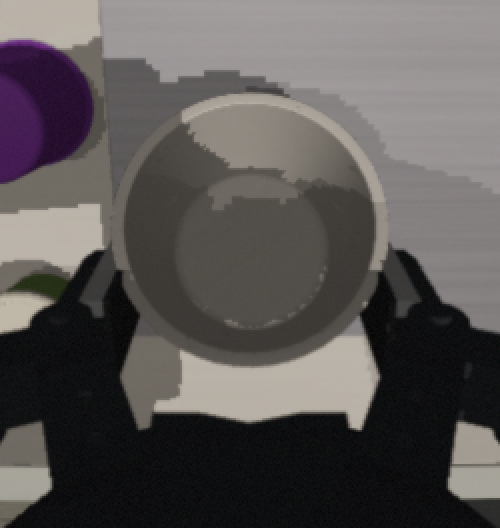

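>>> {"fn": "servo_tool", "kwargs": {"plan": [[[0,0,0.004,0,-1],[-0.004,0,0,0,-1],[-0.004,0,0,0,-1],[-0.004,0,-0.001,0,-1],[-0.004,0,-0.001,0,-1]]]}}

```text
time_s: 17.35
eef_pos: [0.4919, 0.1794, 0.1422]
eef_rot: [0.0, 1.0, -0.003, 0.003]
wrist_force: [0.1, -3.6, 10.4]
opening: 0.689
```

```bash
python3 look.py 21; python3 - <<'E'
from h import *
c=camera("wrist"); cv2.imwrite("pics/w21.png",c["img"][120:384,130:380].repeat(2,0).repeat(2,1))
E
```

```text
17.45 [0.49188369 0.17939411 0.14221605]
```

View pics/l21.png

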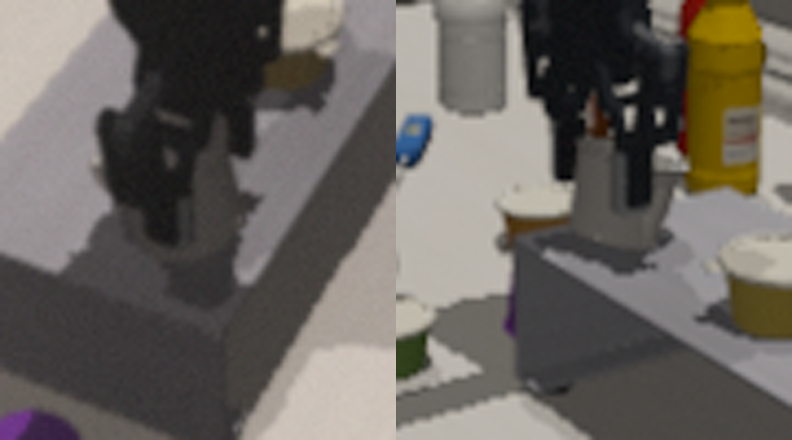

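View pics/w21.png

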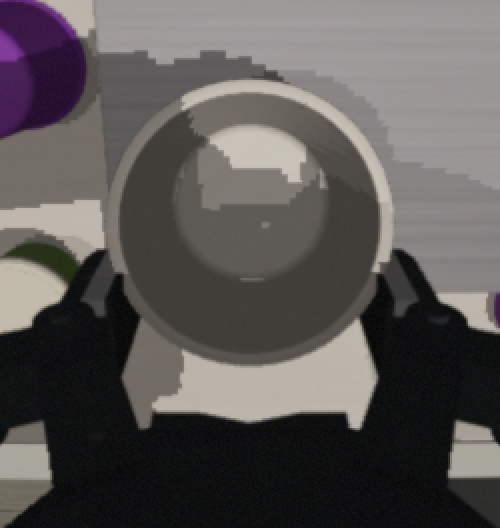

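>>> {"fn": "servo_tool", "kwargs": {"plan": [[[-0.003,0,0,0,-1],[0,0,0,0,0.4],[0,0,0,0,0.45],[0,0,0,0,0.5],[0,0,0,0,0.7],[0,0,0,0,1],[0,0,0,0,1],[0,0,0,0,1]]]}}

```text
time_s: 18.3
eef_pos: [0.4872, 0.1797, 0.1402]
eef_rot: [0.0, 1.0, -0.003, -0.0]
wrist_force: [0.0, -0.2, 0.3]
opening: 0.999
```

```bash
python3 look.py 22; python3 - <<'E'
from h import *
c=camera("wrist"); cv2.imwrite("pics/w22.png",c["img"][120:384,130:380].repeat(2,0).repeat(2,1))
E
```

```text
18.4 [0.48717322 0.17970682 0.14019482]
```

View pics/l22.png

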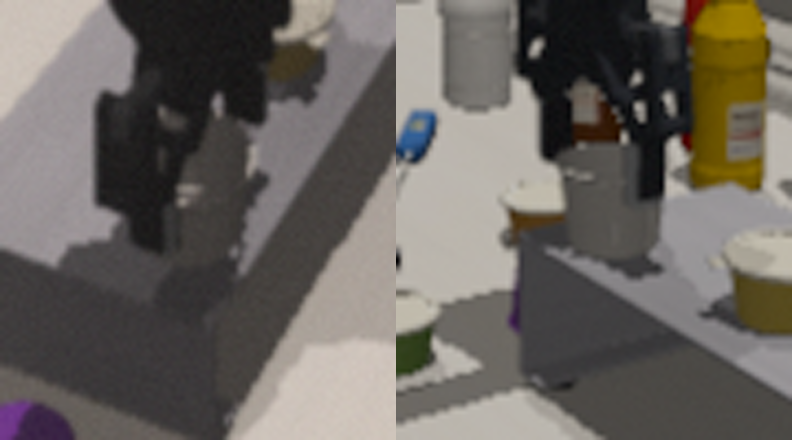

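View pics/w22.png

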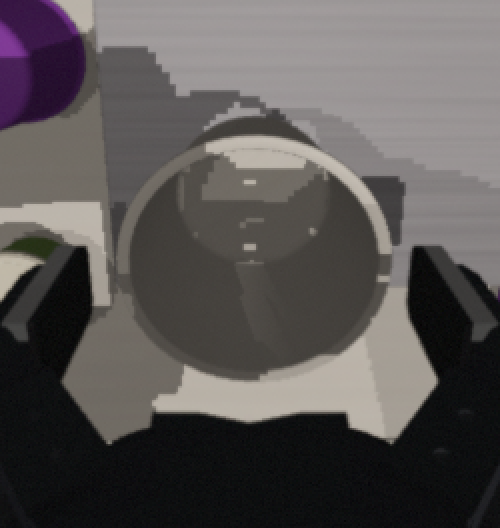

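>>> {"fn": "servo_tool", "kwargs": {"plan": [[[0,0,0.01,0,1],[0,0,0.02,0,1],[0,0,0.03,0,1],[0,0,0.03,0,1],[0,0,0.02,0,1],[0,0,0,0,1],[0,0,0,0,1]]]}}

```text
time_s: 19.15
eef_pos: [0.4873, 0.1797, 0.2507]
eef_rot: [-0.0, 1.0, -0.003, 0.001]
wrist_force: [0.4, 0.6, 0.0]
opening: 1.001
```

```bash
python3 - <<'E'
from h import *
o=get_obs();print(o["time_s"],o["eef_pos"],o["wrist_force"])
for n,(x0,y0) in {"side":(170,110),"scene":(190,110)}.items():
    c=camera(n);th=np.linspace(0,2*np.pi,60)
    im=cv2.resize(c["img"][y0:y0+170,x0:x0+200],None,fx=3.5,fy=3.5,interpolation=cv2.INTER_CUBIC)
    cv2.imwrite(f"pics/{n}23.png",im)
c=camera("wrist");cv2.imwrite("pics/w23.png",c["img"])
import pickle;pickle.dump({k:c[k] for k in("camera_matrix","k1","rvec","tvec")},open("w.pkl","wb"))
E
```

```text
19.15 [0.4872598  0.17972604 0.25069979] [0.39658445 0.60366334 0.04465529]
```

View pics/side23.png

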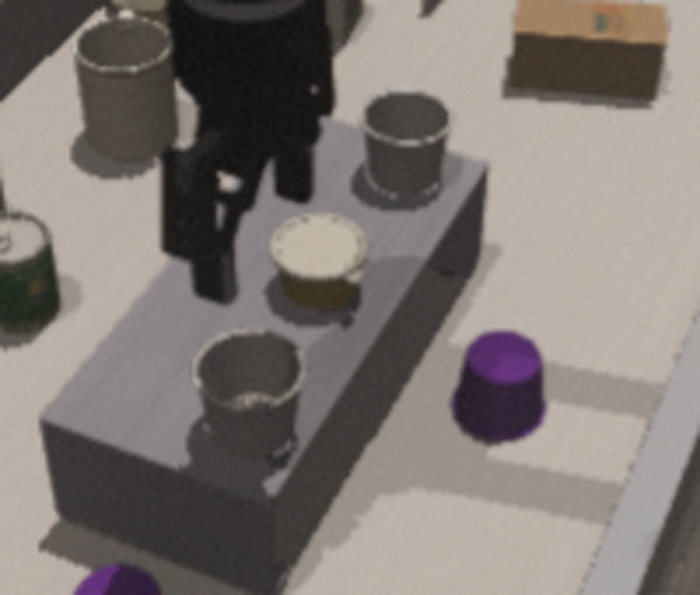

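View pics/scene23.png

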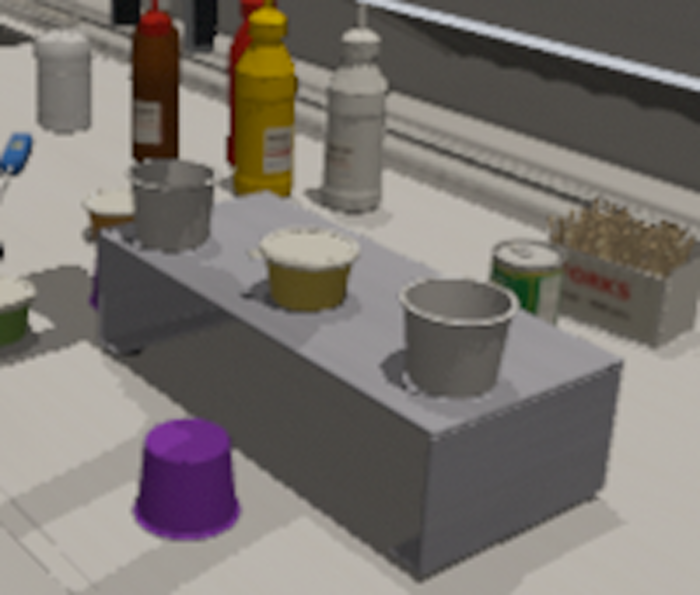

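View pics/w23.png

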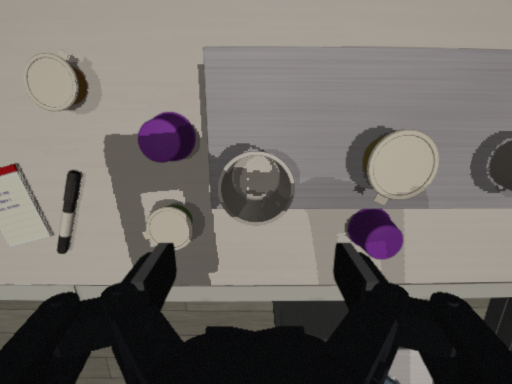

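```bash
python3 - <<'E'
from h import *
import pickle
w=pickle.load(open("w.pkl","rb")); s=pickle.load(open("side.pkl","rb"))
print(onz(w,(256,188),.152), onz(s,(170+248/3.5,110+367/3.5),.152))
print(hand_in())
E
```

```text
[0.49739596 0.17669772 0.152     ] [0.49583217 0.17942249 0.152     ]
the job is handed in; nothing more can be done
None
```

The upside-down pot now stands mouth up on the riser, let go, and I handed the job in at about 19 s of the 48 s allowed; `hand_in` gave no verdict.

**How it was done:** The moves can only turn the tool about the vertical, so I could not flip the pot with the wrist. I gripped it across its diameter and lifted it to about 0.20 m TCP height. I then turned it in the jaws by pressing its rim and wall against the riser's front edge, in several passes. The last of the tilt came out by dragging it lightly along the riser top before I opened the jaws and raised the arm clear.

**Last checks:**
- **Pot:** the scene, side and wrist pictures all show it standing mouth up. Two views put its rim centre at (0.497, 0.177) and (0.496, 0.179), which agree within 3 mm when the rim is taken at a standing pot's height (0.152 m). That is about 40 mm behind the riser's front edge and within the top.
- **Other steel pot and dip tub:** they look unmoved in the pictures; I did not measure them again.
- **Arm:** the gripper is open, about 0.1 m above the pot, and the wrist force is near zero.

**What did not go to plan:**
- One pass went too deep and slipped under the edge, so I repeated it.
- One push reached about 73 N at the wrist; the limit is 120 N.
- Pressing the tilted pot straight down on the riser made the tilt worse, so I dragged it upright instead.

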